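# Load and clamp the bolt holder block in the torque rig

## Task

Load the torque test rig: slide the grey bolt holder block along its guide until it is fully home against the stop, then turn the knurled clamp thumbscrew clockwise until its foot seats on the block and the screw is finger-tight, stopping as the resistance rises so that the polymer is not over-squeezed. Let go of the screw, and leave the socket, the hex key, the brass nut and the crank where they are.

Things in the scene. Friction and masses are not known exactly. Their poses are not given: they have to be found in the camera images.
- rig: Fixed rig on a 400x150x12 mm grey base plate. Origin: on the bench under the thumbscrew axis; x: slide direction, towards stop and gearbox, z up. Nest floor 22 mm high, x -160..45; two 16 mm high rails (y +-26.5..38.5, x -110..45) guide the block with 1.5 mm play a side. Stop face at x = 35. Bridge over the guide: x +-14, y +-59, top 98 mm; 26 mm wide boss to 104 mm.
- holder_block: Grey polymer block 110x50x46 mm, 0.3 to 0.4 kg, loose in the guide, with a rotor bolt whose head sticks out 14 mm at +x and fits between the stop posts. Origin: centre of its underside; x along its length, towards the stop. Home (front face on the stop) its origin lies at x = -20 mm of the rig. It starts 50 to 75 mm short of that. The screw's foot lands on the white land on its top.
- block_rear (a point): Centre of the block's rear face (50 wide, 46 mm high), the face to push on, 23 mm above the nest floor. x points along the slide direction, into the block.
- thumbscrew: Clamp screw, 10 mm lead: clockwise from above lowers it. Origin on its axis, z up. Foot 25 mm wide, 1.5 to 5 mm above the home block (1 to 3.1 rad to turn). Turning drags with about 0.08 N m; once the foot bears, torque climbs some 0.6 N m per rad. It is finger-tight 0.08 to 0.15 N m over the drag; 0.3 over it the block is over-squeezed.
- knob_top (a point): Centre of the top of the thumbscrew's round knurled black steel knob, on the screw axis; knob 34 mm in diameter, 22 mm high, 131 to 136 mm above the bench, 5 to 10 mm of free space between its underside and the bridge boss. Held still after a turn, it may twist the wrist by up to 0.14 N m less than while turning; let go, it eases back a little and stays.
- socket: Bystander: nickel-plated socket standing on the bench, 26 mm in diameter, 38 mm high. Origin: centre of its underside.
- brass_nut: Bystander: heavy brass hex nut lying flat on the bench, 46 mm across flats, 24 mm high. Origin: centre of its underside.
- hex_key: Bystander: L-shaped 10 mm steel hex key lying on the bench, arms 115 and 35 mm. Origin: near the middle of the long arm (its x axis).
- crank_grip (a point): Bystander: black handle (20 mm thick, 46 mm long) of the gearbox crank, on a 58 mm arm at the rig's -y side, its axle 94 mm high at x = 165 of the rig. This point is the middle of the handle.
Things that resemble listed ones, but are neither listed nor needed, are in the scene too. There is more than one size of the holder_block; the job needs the middle-sized.

How it is judged:
On the way, in this order (a step that is already met when the one before it is completed fails the run):
1. the block is home against the stop (x of holder_block in the frame of rig above -0.0215 m), for 0.2 s.
2. the thumbscrew's foot bears on the block with more than 15 N (contact force between thumbscrew and holder_block above 15 N), for 0.2 s.
At the end, for the whole second after the job is handed in: the block is within 1.5 mm of the stop and at rest, and the released thumbscrew bears on it with more than 15 N (x of holder_block in the frame of rig above -0.0215 m and contact force between thumbscrew and holder_block above 15 N and linear speed of holder_block below 0.01 m/s); the robot touches nothing.
It fails at once if the screw squeezes the block with more than 200 N (contact force between thumbscrew and holder_block above 200 N).
It fails at once if the socket is moved by more than 15 mm (distance of socket from where it was at the start of the episode above 0.015 m).
It fails at once if the brass nut is moved by more than 15 mm (distance of brass_nut from where it was at the start of the episode above 0.015 m).
It fails at once if the hex key is moved by more than 15 mm (distance of hex_key from where it was at the start of the episode above 0.015 m).
It fails at once if the crank handle is moved by more than 15 mm (distance of crank_grip from where it was at the start of the episode above 0.015 m).
It also fails if it takes over 72 s, if anything falls off the work surface, if the arm or the gripper's body presses on something with over 40 N, if the wrist force passes 120 N, or if a joint passes its speed limit or range.

## Robot

A 6-joint arm with a two-finger parallel gripper is mounted at the origin on the work surface. World frame = base frame: x ahead of the robot, y to its left, z up, the work surface at z = 0. Lengths are in m, angles in rad, forces in N, time in s.
With the tool pointing down it reaches from about 0.35 to 0.975 m from the base axis. Payload 7.1 kg.
Tool frame: the origin (TCP) lies midway between the tips of the shut fingers; the grasp point (between the pads) lies 19 mm behind it (tcp_to_grasp is the distance from the TCP to the grasp point, in m); z points along the fingers, y is the line along which they close (so a half turn about z gives the same grasp; the last joint's range is limited). The gripper opens to 88 mm and grips with 3 to 60 N. Pads are 20 mm wide; open, the fingers measure 115 mm over their backs; the gripper's body (75 mm by 178 mm) begins 61 mm behind the grasp point.
Start: joints at [1.327, 0.423, 1.63, -0, 1.089, -0.019], TCP at [0.139, 0.609, 0.202] pointing down, gripper open.
Joint ranges: [-3, 3], [-0.9, 2.11], [0.09, 2.58], [-1.31, 4.45], [0.11, 2.69], [-2.54, 2.54]. Speed limits (rad/s): [2.39, 2.39, 3.01, 3.14, 3.14, 3.14].

## Interface

Orientations are given as a 3x3 rotation matrix whose columns are the frame's x, y, z axes.
In Python, from station import * gives the robot as it stands.
- The arm moves only by the tool move_arm, never from a script. Its argument "increments" is a list of rows, each a list of 7 numbers: the shift along the tool's x, y, z in parts of the range, where 1.0 means 1 m, then the turn, a rotation vector about the tool's x, y, z in parts of the range, where 1.0 means 360 degrees, then the finger opening in m, from 0 to 0.0878. A call has 1 to 8 rows; each row is the pose to reach, as a shift and turn from the pose commanded when the call began, along the tool's axes at that moment; what a row does not reach only later rows make up. A row lasts 1/8 s, in which the tool goes at most 62.5 mm and 10.7 degrees, less where a joint would pass 70% of its speed; a pose out of reach is approached as far as the arm can. A call with a gripper value outside its range is refused whole. The fingers move at their own pace and stop on an object; "newtons" is the grip in N (left out, the last holds). Time passes only in rows, so rows that repeat a pose let the fingers close. It gives the time, the measured TCP pose, the force, the opening and the grip force at its end, in the units of the state.
- observe(): the state, without advancing time (a new reading comes with each control period).
- camera(name): name is "side" or "top"; returns a dict with "image" (420x560x3 uint8, blue, green, red), "z_map" (420x560 float32, m along the optical axis (not along the pixel's ray), 0 where there is no reading), "fx", "fy", "cx", "cy" (pixels), "camera_from_world" (4x4, takes a point from world to camera coordinates). Camera axes: x right, y up, looking along -z (the intrinsics and any distortion apply to the point x, -y, -z); pixel columns grow to the right and rows downward; lengths in m; the calibration is good to about 2 mm. A picture is of the moment at which its call begins.
- sign_off(): hands the job in; it is judged then, once.
The state is a dict: "time": time; "joint_pos": joint angles; "qvel": joint speeds; "joint_torque": joint torques, N m; "position": TCP position; "tool_rot": TCP orientation; "force": force on the tool from outside, world axes, zero at the start; "wrist_torque": the same for the moment, N m; "width": finger opening in m; "gripper_force": force on a finger pad.
Only numpy, scipy, OpenCV 4.12 (cv2) and the standard library are available. Lean on these libraries where they do the work, as an engineer would, in place of code of your own. Each camera call takes 0.05 s, during which the arm holds its last target. There are 200 camera calls.

## Working session

There is one attempt and no reset: what is moved stays moved. The work goes in short steps, Python scripts to look and compute and a tool call to move; the robot and the scene stay as the last step left them, time stands still between calls to the robot, and variables do not carry over. Pictures are saved under pics/ and viewed, at most 10 in all, crops included, and the job is handed in when it is done.

Besides the shell and the picture viewer there is one more tool, called after "Emit:" as name(argument=value, ...), one argument or row to a line, values as JSON. move_arm: Moves the arm, as the interface text tells. Its arguments: {"type":"object","properties":{"increments":{"type":"array"},"newtons":{"type":"number"}},"required":["increments"]}

```bash
mkdir -p pics; ls; cat > h.py <<'E'
from station import *
import numpy as np, cv2
np.set_printoptions(precision=4,suppress=True)
def shot(n,f=None):
    c=camera(n)
    if f: cv2.imwrite('pics/'+f,c['image'])
    return c
def cloud(c):
    z=c['z_map']; v,u=np.mgrid[:z.shape[0],:z.shape[1]]
    p=np.stack([(u-c['cx'])/c['fx']*z,-(v-c['cy'])/c['fy']*z,-z,np.ones_like(z)],-1)
    w=p@np.linalg.inv(c['camera_from_world']).T
    w[z<=0]=np.nan
    return w[...,:3]
E
python3 - <<'E'
from h import *
for n in('side','top'):
    c=shot(n,n+'0.png'); np.savez(n+'0.npz',**c)
    print({k:(v if np.size(v)<20 else '') for k,v in c.items()})
print(observe())
E
```

```text
pics
{'image': '', 'z_map': '', 'fx': 542.6192556119314, 'fy': 542.6192556119314, 'cx': 274.9862139805721, 'cy': 211.82769451916798, 'camera_from_world': array([[ 0.9474, -0.3198, -0.0116, -0.5272],
       [ 0.1778,  0.4959,  0.85  , -0.201 ],
       [-0.2661, -0.8074,  0.5267, -0.8797],
       [ 0.    ,  0.    ,  0.    ,  1.    ]])}
{'image': '', 'z_map': '', 'fx': 437.4198949864029, 'fy': 437.4198949864029, 'cx': 269.5168462490679, 'cy': 209.5624898649738, 'camera_from_world': array([[ 0.025 , -0.9996, -0.0101,  0.0254],
       [ 0.9977,  0.0244,  0.0631, -0.5999],
       [-0.0628, -0.0117,  0.998 , -1.0094],
       [ 0.    ,  0.    ,  0.    ,  1.    ]])}
{'time': 0.1, 'joint_pos': array([ 1.327 ,  0.4238,  1.6306, -0.    ,  1.0886, -0.019 ]), 'qvel': array([-0.0006, -0.0009, -0.0026, -0.0016, -0.0004, -0.0011]), 'joint_torque': array([  0.0001, -54.5615, -27.4327,   0.0645,   0.0189,  -0.    ]), 'position': array([0.1392, 0.6088, 0.2015]), 'tool_rot': array([[-0.9748,  0.2229, -0.0003],
       [ 0.2229,  0.9748, -0.0013],
       [ 0.    , -0.0014, -1.    ]]), 'force': array([ 0.5958, -0.2311,  0.399 ]), 'wrist_torque': array([-0.0278,  0.0362, -0.0191]), 'gripper_force': 0.0, 'width': 0.08766034566136974}
```

View pics/top0.png

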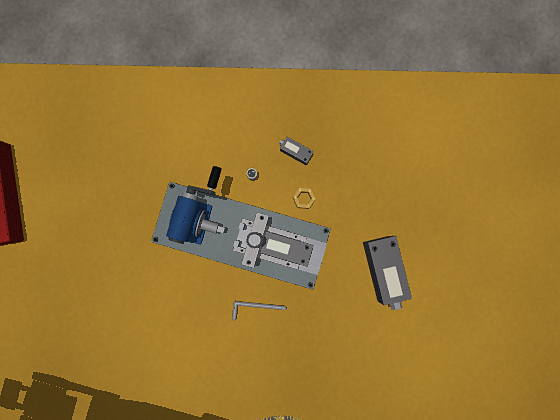

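View pics/side0.png

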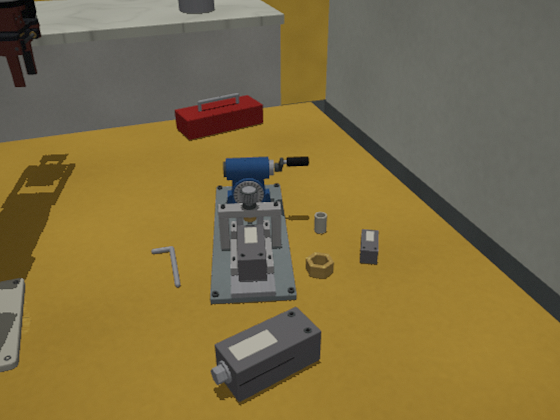

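The top view shows the rig at about (243,235), with the gearbox at its left end. The middle-sized block sits in the guide at about (285,248) and has to slide left. The knob is at (256,240), with the crank grip at (215,177), socket (252,174), nut (304,198) and hex key (260,306). The side view agrees, with the knob at (249,192) and the block's rear face at (252,265).

```bash
python3 - <<'E'
from h import *
c=dict(np.load('top0.npz')); w=cloud(c)
print('bench z',np.nanmedian(w[330:370,330:400,2]))
x=w[...,:2];z=w[...,2]
roi=np.zeros(z.shape,bool);roi[170:300,145:335]=1
m=roi&(z>.007)&(z<.018)
hsv=cv2.cvtColor(c['image'],cv2.COLOR_BGR2HSV)
m&=~((hsv[...,1]>130)&(hsv[...,0]<35))
mm=cv2.morphologyEx(m.astype(np.uint8),cv2.MORPH_OPEN,np.ones((3,3)))
r=cv2.minAreaRect(w[mm>0][:,:2].astype(np.float32)*1000);print('plate',r,cv2.boxPoints(r))
b=cv2.boxPoints(r)
# long axis
e=[b[1]-b[0],b[2]-b[1]];d=max(e,key=np.linalg.norm);d=d/np.linalg.norm(d)
if d[1]<0:d=-d
print('dir',d)
n=np.array([-d[1],d[0]])
k=np.zeros(z.shape,bool);k[225:258,240:275]=1
k&=z>.122
print('knob n',k.sum(),w[k].mean(0),np.median(w[k],0),w[k].min(0),w[k].max(0))
kc=(w[k].min(0)+w[k].max(0))[:2]/2
def inrig(p):
    q=p-kc;return np.stack([q@d,q@n],-1)
P=inrig(w[...,:2]) 
print('plate corners rig',inrig(b/1000))
br=roi&(z>.090)&(z<.110)&(P[...,0]<.05)
for lo,hi in((.094,.101),(.06,.075),(.034,.042),(.019,.026)):
    s=roi&(z>lo)&(z<hi)&(P[...,0]<.04)&(P[...,0]>-.2)
    q=P[s];print(lo,s.sum(),np.percentile(q,[1,50,99],axis=0).ravel(),np.median(z[s]))
# block top
s=roi&(z>.06)&(z<.075)&(P[...,0]<-.015)&(P[...,0]>-.2)&(abs(P[...,1])<.035)
print('block',cv2.minAreaRect(P[s].astype(np.float32)*1000),P[s].min(0),P[s].max(0))
c2=dict(np.load('side0.npz'));w2=cloud(c2)
P2=inrig(w2[...,:2]);
s=(w2[...,2]>.12)&(np.hypot(*np.moveaxis(P2,-1,0))<.03)
print('side knob',s.sum(),w2[s].min(0),w2[s].max(0),np.percentile(w2[s][:,2],[50,90,98]))
s=(w2[...,2]>.03)&(w2[...,2]<.06)&(abs(P2[...,1])<.018)&(P2[...,0]<-.08)&(P2[...,0]>-.2)
print('rear face',s.sum(),np.percentile(P2[s],[5,25,50,75,95],axis=0))
E
```

```text
bench z -0.00031198177234181834
plate ((538.7003173828125, 108.4552230834961), (399.6053161621094, 150.0769805908203), 75.16458129882812) [[ 415.0051  -65.474 ]
 [ 560.0793 -103.9002]
 [ 662.3956  282.3844]
 [ 517.3214  320.8106]]
dir [0.256  0.9667]
knob n 216 [0.5284 0.0695 0.1336] [0.528  0.0696 0.1336] [0.511  0.0528 0.1225] [0.5443 0.0867 0.1381]
plate corners rig [[-0.1596  0.0743]
 [-0.1596 -0.0758]
 [ 0.24   -0.0758]
 [ 0.24    0.0743]]
0.094 476 [-0.0137 -0.0586 -0.0008  0.0111  0.0137  0.0572] 0.09725660908446682
0.06 1129 [-0.1254 -0.0254 -0.0708 -0.0007  0.037   0.0238] 0.06746461899348632
0.034 520 [-0.1085 -0.0391 -0.0501  0.0216  0.0389  0.0373] 0.037479265957690244
0.019 823 [-0.1594 -0.1469 -0.1223 -0.0135  0.038   0.0368] 0.021951396889731356
block ((-71.89320373535156, -0.7900562286376953), (110.00745391845703, 49.936275482177734), 0.03893328458070755) [-0.1269 -0.0257] [-0.0169  0.0242]
side knob 258 [0.5109 0.05   0.1203] [0.5458 0.0884 0.1372] [0.1331 0.1355 0.1363]
rear face 286 [[-0.1281 -0.016 ]
 [-0.1267 -0.009 ]
 [-0.1257 -0.0004]
 [-0.1248  0.0086]
 [-0.1236  0.0158]]
```

```bash
cat >> h.py <<'E'
from scipy.spatial.transform import Rotation as R
O=np.array([.5284,.0696]); d=np.array([.256,.9667]); n=np.array([-d[1],d[0]])
def goal(rx,ry,z,yaw=0):
    """increment to rig-frame tool pose; yaw 0: tool x along slide, tool down"""
    s=observe(); T=s['tool_rot']
    p=np.r_[O+rx*d+ry*n,z]
    G=R.from_euler('z',yaw).as_matrix()@np.c_[np.r_[d,0],np.r_[-n,0],[0,0,-1]]
    return np.r_[T.T@(p-s['position']),R.from_matrix(T.T@G).as_rotvec()]
def st():
    s=observe();q=s['position'][:2]-O
    print('t',s['time'],'rig',q@d,q@n,s['position'][2],'j',s['joint_pos'],'F',s['force'],'M',s['wrist_torque'],'w',s['width'],s['gripper_force'])
E
python3 -c "
from h import *
print(goal(-.16,0,.2))"
```

```text
[-0.4942 -0.5988  0.0023 -0.0011  0.0011  1.6049]
```

Careful with the scale: turns go in shares of 360 degrees. That gives: 1.605 rad is 0.2554.

Emit:
move_arm(
  increments=[
    [-0.494,-0.599,0.002,0,0,0.2554,0.01],
    [-0.494,-0.599,0.002,0,0,0.2554,0.01],
    [-0.494,-0.599,0.002,0,0,0.2554,0.01],
    [-0.494,-0.599,0.002,0,0,0.2554,0.01],
    [-0.494,-0.599,0.002,0,0,0.2554,0.01],
    [-0.494,-0.599,0.002,0,0,0.2554,0.01],
    [-0.494,-0.599,0.002,0,0,0.2554,0.01],
    [-0.494,-0.599,0.002,0,0,0.2554,0.01],
  ],
)

```text
time: 1.1
position: [0.364, 0.1605, 0.201]
tool_rot: [[0.159, 0.987, 0.001], [0.987, -0.159, 0.0], [0.0, 0.001, -1.0]]
force: [0.4, 0.5, 0.1]
width: 0.0121
gripper_force: 0.0
```

```bash
python3 -c "
from h import *
st();print(goal(-.16,0,.2))"
```

```text
t 1.1 rig 0.04577828834606475 0.18224255859470234 0.20101916893197402 j [0.3854 0.0809 2.1033 0.     0.9568 0.5452] F [0.4306 0.4606 0.1356] M [-0.0095  0.0263 -0.0779] w 0.012098869357922135 0.0
[-0.2228  0.161   0.001   0.0005 -0.0003  0.0991]
```

Scaled: 0.099 rad is 0.0158.

Emit:
move_arm(
  increments=[
    [-0.223,0.161,0,0,0,0.0158,0.01],
    [-0.223,0.161,0,0,0,0.0158,0.01],
    [-0.223,0.161,0,0,0,0.0158,0.01],
    [-0.223,0.161,0,0,0,0.0158,0.01],
    [-0.223,0.161,0,0,0,0.0158,0.01],
    [-0.223,0.161,0.05,0,0,0.0158,0.01],
    [-0.223,0.161,0.09,0,0,0.0158,0.01],
    [-0.223,0.161,0.09,0,0,0.0158,0.01],
  ],
)

```text
time: 2.1
position: [0.4857, -0.0824, 0.1084]
tool_rot: [[0.251, 0.968, -0.007], [0.968, -0.251, 0.001], [-0.0, -0.007, -1.0]]
force: [0.2, -0.3, 0.2]
width: 0.0097
gripper_force: 0.0
```

```bash
python3 -c "
from h import *
st();print(goal(-.157,0,.043))"
```

```text
t 2.1 rig -0.1578437435474013 0.0023559159557090445 0.10843253003176487 j [-0.1922  0.3757  1.9804 -0.      0.7922  0.0612] F [ 0.1676 -0.2525  0.2025] M [-0.0768  0.1077  0.0103] w 0.009743683065019345 0.0
[ 0.0009  0.0028  0.0654 -0.0067  0.0004  0.0056]
```

Scaled: 0.005 rad is 0.0008.

Emit:
move_arm(
  increments=[
    [0,0.002,0.04,0,0,0.0008,0.01],
    [0,0.002,0.065,0,0,0.0008,0.01],
    [0,0.002,0.065,0,0,0.0008,0.01],
    [0,0.002,0.065,0,0,0.0008,0.01],
  ],
)

```text
time: 2.6
position: [0.4915, -0.0834, 0.0475]
tool_rot: [[0.255, 0.967, 0.002], [0.967, -0.255, -0.0], [0.0, 0.002, -1.0]]
force: [1.3, -0.9, 0.4]
width: 0.01
gripper_force: 0.0
```

```bash
python3 -c "
from h import *
st();print(goal(-.086,0,.043))"
```

```text
t 2.6 rig -0.15733775254949467 -0.003444724809456021 0.04751232376715438 j [-0.1919  0.4883  1.9994  0.      0.6517  0.0659] F [ 1.2558 -0.8677  0.4344] M [-0.0444  0.1474 -0.0397] w 0.009969262990877937 0.0
[ 0.0713 -0.0034  0.0045  0.0022 -0.0001  0.0011]
```

Emit:
move_arm(
  increments=[
    [0.012,-0.003,0.003,0,0,0,0.01],
    [0.02,-0.003,0.003,0,0,0,0.01],
    [0.027,-0.003,0.003,0,0,0,0.01],
    [0.034,-0.003,0.003,0,0,0,0.01],
    [0.041,-0.003,0.003,0,0,0,0.01],
    [0.048,-0.003,0.003,0,0,0,0.01],
    [0.055,-0.003,0.003,0,0,0,0.01],
    [0.062,-0.003,0.003,0,0,0,0.01],
  ],
)

```text
time: 3.6
position: [0.5036, -0.0226, 0.0435]
tool_rot: [[0.254, 0.967, 0.001], [0.967, -0.254, -0.001], [-0.001, 0.001, -1.0]]
force: [-1.2, -4.9, 5.7]
width: 0.0098
gripper_force: 3.1
```

```bash
python3 -c "
from h import *
st();print(goal(-.085,0,.043))"
```

```text
t 3.6 rig -0.09546979056391319 0.000353205662624645 0.04351235249353307 j [-0.0679  0.502   1.9872 -0.0015  0.6516  0.1906] F [-1.1834 -4.9449  5.6613] M [-1.1187  0.3319  0.003 ] w 0.009834402661082018 3.0823881179094315
[0.0105 0.0004 0.0005 0.0009 0.0007 0.0016]
```

Scaled: 0.001 rad is 0.0002.

Emit:
move_arm(
  increments=[
    [0.003,0,0,0,0,0.0002,0.01],
    [0.006,0,0,0,0,0.0002,0.01],
    [0.008,0,0,0,0,0.0002,0.01],
    [0.009,0,0,0,0,0.0002,0.01],
  ],
)

```text
time: 4.1
position: [0.5057, -0.014, 0.0434]
tool_rot: [[0.255, 0.967, 0.0], [0.967, -0.255, -0.001], [-0.001, 0.001, -1.0]]
force: [-1.4, -5.1, 5.0]
width: 0.0101
gripper_force: 3.1
```

Emit:
move_arm(
  increments=[
    [0.001,0,0,0,0,0,0.01],
    [0.0015,0,0,0,0,0,0.01],
  ],
)

```text
time: 4.35
position: [0.506, -0.0129, 0.0434]
tool_rot: [[0.255, 0.967, 0.0], [0.967, -0.255, -0.001], [-0.001, 0.001, -1.0]]
force: [-2.3, -9.5, 5.1]
width: 0.0096
gripper_force: 5.1
```

```bash
python3 -c "
from h import *
st()"
```

```text
t 4.35 rig -0.08551177449621425 0.0005261362476978753 0.04335457286295132 j [-0.0482  0.5045  1.9825 -0.0021  0.6543  0.2114] F [-2.2688 -9.4544  5.0929] M [-1.8093  0.4668 -0.0589] w 0.009630294823278015 5.069362074136734
```

Emit:
move_arm(
  increments=[
    [0.0007,0,0,0,0,0,0.01],
    [0.0013,0,0,0,0,0,0.01],
    [0.0013,0,0,0,0,0,0.01],
  ],
)

```text
time: 4.72
position: [0.506, -0.0128, 0.0434]
tool_rot: [[0.255, 0.967, -0.0], [0.967, -0.255, -0.003], [-0.003, 0.0, -1.0]]
force: [-3.0, -15.7, 6.3]
width: 0.0098
gripper_force: 8.1
```

Scaled: -1.08 rad is -0.1719.

Emit:
move_arm(
  increments=[
    [-0.01,0,0,0,0,0,0.01],
    [-0.03,0,0,0,0,0,0.01],
    [-0.03,0,-0.05,0,0,-0.0286,0.06],
    [-0.03,0,-0.11,0,0,-0.0573,0.06],
    [-0.03,0,-0.15,0,0,-0.0859,0.06],
    [-0.02,0,-0.15,0,0,-0.1146,0.06],
    [-0.02,0,-0.15,0,0,-0.1432,0.06],
    [-0.02,0,-0.15,0,0,-0.1719,0.06],
  ],
)

```text
time: 5.72
position: [0.5009, -0.0299, 0.193]
tool_rot: [[-0.736, 0.677, 0.0], [0.677, 0.736, 0.001], [0.0, 0.001, -1.0]]
force: [0.2, 0.1, 0.6]
width: 0.0599
gripper_force: 0.0
```

```bash
python3 - <<'E'
from h import *
c=shot('top','top1.png');w=cloud(c);z=w[...,2]
q=w[...,:2]-O;P=np.stack([q@d,q@n],-1)
s=(z>.06)&(z<.075)&(P[...,0]<-.015)&(P[...,0]>-.2)&(abs(P[...,1])<.035)
print(s.sum(),s.sum() and (P[s].min(0),P[s].max(0)))
st();print(goal(0,0,.2,2.29))
E
```

```text
109 (array([-0.0432,  0.0028]), array([-0.0151,  0.0246]))
t 5.775 rig -0.1032972732569867 0.001100153067425246 0.19290108116628574 j [-0.0838  0.2548  1.9062  0.0006  0.9806 -0.9187] F [-0.0302 -0.2102 -0.0648] M [-0.1125  0.0171  0.0434] w 0.059893630744363505 0.0
[ 0.0465  0.0923 -0.007   0.0005 -0.0001 -1.1966]
```

Scaled: -1.197 rad is -0.1905.

Emit:
move_arm(
  increments=[
    [0.01,0.03,-0.007,0,0,-0.0286,0.06],
    [0.03,0.06,-0.007,0,0,-0.0573,0.06],
    [0.0465,0.0923,-0.007,0,0,-0.0859,0.06],
    [0.0465,0.0923,-0.007,0,0,-0.1146,0.06],
    [0.0465,0.0923,-0.007,0,0,-0.1432,0.06],
    [0.0465,0.0923,-0.007,0,0,-0.1719,0.06],
    [0.0465,0.0923,-0.007,0,0,-0.1905,0.06],
    [0.0465,0.0923,-0.007,0,0,-0.1905,0.06],
  ],
)

```text
time: 6.78
position: [0.5297, 0.069, 0.1997]
tool_rot: [[-0.903, -0.43, -0.0], [-0.43, 0.903, 0.0], [0.0, 0.0, -1.0]]
force: [0.2, -0.5, 0.1]
width: 0.0604
gripper_force: 0.0
```

```bash
python3 - <<'E'
from h import *
c=shot('side','side1.png');w=cloud(c);z=w[...,2]
q=w[...,:2]-O;P=np.stack([q@d,q@n],-1)
s=(z>.042)&(z<.06)&(abs(P[...,1])<.018)&(P[...,0]<-.05)&(P[...,0]>-.2)
print('rear',s.sum(),np.percentile(P[s],[5,25,50,75,95],axis=0)[:,0])
st();print(goal(0,0,.11,2.29))
E
```

```text
rear 170 [-0.0762 -0.0749 -0.0741 -0.0731 -0.0719]
t 6.825 rig -0.0002588292849351256 -0.0014604508747882812 0.19975509632143343 j [ 0.107   0.2937  1.8324  0.0003  1.0158 -1.9071] F [-0.81    0.0994  0.1176] M [ 0.0069  0.054  -0.0229] w 0.059862151715138895 0.0
[ 0.0009  0.0011  0.0898  0.0004 -0.0002 -0.0172]
```

View pics/side1.png

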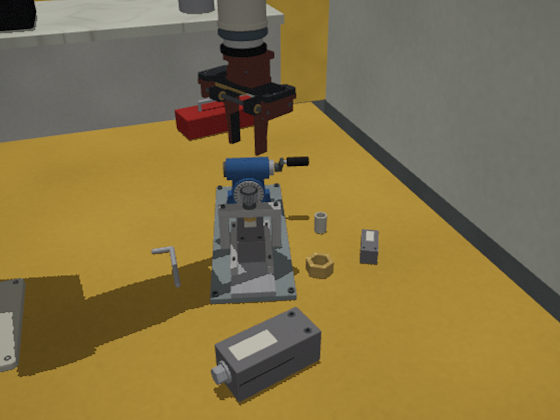

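The block's rear face is now at rig x of about -0.075, so it is home. It sits at about (250,240) in the picture, and the open fingers at (235,130) and (262,140) hang above the knob at (249,192). Next I descend onto the knob.

Scaled: -0.017 rad is -0.0027.

Emit:
move_arm(
  increments=[
    [0.001,0.001,0.04,0,0,-0.0027,0.06],
    [0.001,0.001,0.075,0,0,-0.0027,0.06],
    [0.001,0.001,0.09,0,0,-0.0027,0.06],
    [0.001,0.001,0.09,0,0,-0.0027,0.06],
  ],
  newtons=5,
)

```text
time: 7.32
position: [0.5281, 0.0692, 0.1093]
tool_rot: [[-0.895, -0.446, -0.002], [-0.446, 0.895, -0.0], [0.002, 0.001, -1.0]]
force: [-0.6, -0.4, -0.4]
width: 0.0599
gripper_force: 0.0
```

```bash
python3 -c "
from h import *
st();print(goal(0,0,.11,2.29))"
```

```text
t 7.325 rig -0.00042154612417659535 0.00016985904932668687 0.1092996885808536 j [ 0.108   0.4217  1.8974  0.0001  0.8243 -1.9256] F [-0.6388 -0.3618 -0.4442] M [ 0.1164  0.0004 -0.01  ] w 0.059910377404650696 0.0
[-0.0004  0.0002 -0.0007  0.0007 -0.0017  0.0024]
```

Emit:
move_arm(
  increments=[
    [0,0,0,0,0,0,0.045],
    [0,0,0,0,0,0,0.038],
    [0,0,0,0,0,0,0.03],
    [0,0,0,0,0,0,0.03],
    [0,0,0,0,0,0,0.03],
    [0,0,0,0,0,0,0.03],
  ],
  newtons=5,
)

```text
time: 8.07
position: [0.5289, 0.0698, 0.1106]
tool_rot: [[-0.894, -0.448, 0.001], [-0.448, 0.894, 0.001], [-0.001, 0.0, -1.0]]
force: [-2.6, 4.4, 6.6]
width: 0.0336
gripper_force: 5.0
```

```bash
python3 -c "
from h import *
st()"
```

```text
t 8.075 rig 0.0003020986108289835 -0.00047460902075599986 0.11062048682396439 j [ 0.1084  0.4196  1.8968  0.0009  0.8242 -1.927 ] F [-2.5662  4.3757  6.6152] M [ 0.8432  0.3691 -0.0447] w 0.03356364484826211 5.001778118312359
```

Scaled: 0.18 rad is 0.0286.

Emit:
move_arm(
  increments=[
    [0,0.0005,0,0,0,0,0.03],
    [0,0.0005,0,0,0,0,0.03],
    [0,0.0005,0,0,0,0,0.03],
    [0,0.0005,0.0001,0,0,0.0095,0.03],
    [0,0.0005,0.0002,0,0,0.0191,0.03],
    [0,0.0005,0.0003,0,0,0.0286,0.03],
  ],
  newtons=35,
)

```text
time: 8.82
position: [0.5289, 0.07, 0.1104]
tool_rot: [[-0.96, -0.279, 0.001], [-0.279, 0.96, 0.0], [-0.001, -0.0, -1.0]]
force: [-2.5, 2.5, 7.3]
width: 0.032
gripper_force: 35.0
```

```bash
python3 -c "
from h import *
st()"
```

```text
t 8.825 rig 0.00048374031046103034 -0.00038710632808557007 0.11037956471275445 j [ 0.1091  0.4198  1.8972  0.0002  0.8233 -1.7442] F [-2.4925  2.4994  7.2734] M [0.4901 0.3071 0.082 ] w 0.03201429995410216 35.00135779380798
```

Scaled: 0.48 rad is 0.0764.

Emit:
move_arm(
  increments=[
    [0,0,0.0001,0,0,0.0095,0.03],
    [0,0,0.0002,0,0,0.0191,0.03],
    [0,0,0.0003,0,0,0.0286,0.03],
    [0,0,0.0004,0,0,0.0382,0.03],
    [0,0,0.0005,0,0,0.0477,0.03],
    [0,0,0.0006,0,0,0.0573,0.03],
    [0,0,0.0007,0,0,0.0668,0.03],
    [0,0,0.0008,0,0,0.0764,0.03],
  ],
)

```text
time: 9.82
position: [0.5289, 0.07, 0.1097]
tool_rot: [[-0.981, 0.196, 0.001], [0.196, 0.981, 0.0], [-0.001, 0.001, -1.0]]
force: [-1.6, 2.8, 7.4]
width: 0.0319
gripper_force: 35.0
```

```bash
python3 -c "
from h import *
st()"
```

```text
t 9.825 rig 0.000521516405020293 -0.00041114095362967306 0.10966341601399235 j [ 0.1092  0.4209  1.8975  0.0003  0.8217 -1.2642] F [-1.5991  2.8116  7.3897] M [0.4823 0.2859 0.1032] w 0.03187688689968276 35.00088930130005
```

Scaled: 0.3 rad is 0.0477.

Emit:
move_arm(
  increments=[
    [0,0,0.0001,0,0,0.0095,0.03],
    [0,0,0.0002,0,0,0.0191,0.03],
    [0,0,0.0003,0,0,0.0286,0.03],
    [0,0,0.0004,0,0,0.0382,0.03],
    [0,0,0.0005,0,0,0.0477,0.03],
  ],
)

```text
time: 10.45
position: [0.5289, 0.07, 0.1092]
tool_rot: [[-0.879, 0.477, 0.001], [0.477, 0.879, 0.0], [-0.001, 0.001, -1.0]]
force: [-2.0, 2.8, 7.2]
width: 0.0318
gripper_force: 35.0
```

```bash
python3 -c "
from h import *
st()"
```

```text
t 10.45 rig 0.0005454092391125974 -0.00040317073915705057 0.1091559007745154 j [ 0.1092  0.4218  1.8978  0.0003  0.8207 -0.9642] F [-1.9517  2.833   7.1722] M [0.4115 0.3009 0.085 ] w 0.03184845562716135 35.00089108943939
```

Drag is steady at about 0.09 N m over 0.96 rad. I continue in 0.24 rad steps.

Scaled: 0.24 rad is 0.0382.

Emit:
move_arm(
  increments=[
    [0,0,0.0001,0,0,0.0095,0.03],
    [0,0,0.0002,0,0,0.0191,0.03],
    [0,0,0.0003,0,0,0.0286,0.03],
    [0,0,0.0004,0,0,0.0382,0.03],
  ],
)

```text
time: 10.95
position: [0.5289, 0.07, 0.1088]
tool_rot: [[-0.74, 0.672, 0.001], [0.672, 0.74, 0.0], [-0.001, 0.001, -1.0]]
force: [-0.6, 1.5, 7.6]
width: 0.032
gripper_force: 35.0
```

```bash
python3 -c "
from h import *
st()"
```

```text
t 10.95 rig 0.0005682970657665672 -0.0004127465940124866 0.10875830718924143 j [ 0.1092  0.4224  1.898   0.0004  0.8198 -0.7243] F [-0.6184  1.5199  7.64  ] M [0.4141 0.3399 0.0123] w 0.031960467170294375 35.00157415866852
```

Scaled: 0.18 rad is 0.0286.

Emit:
move_arm(
  increments=[
    [0,0,0.0001,0,0,0.0095,0.03],
    [0,0,0.0002,0,0,0.0191,0.03],
    [0,0,0.0003,0,0,0.0286,0.03],
  ],
)

```text
time: 11.32
position: [0.529, 0.0701, 0.1085]
tool_rot: [[-0.608, 0.794, 0.001], [0.794, 0.608, 0.0], [-0.001, 0.001, -1.0]]
force: [-1.8, 2.6, 7.2]
width: 0.0319
gripper_force: 35.0
```

```bash
python3 -c "
from h import *
st()"
```

```text
t 11.325 rig 0.0005839905065667944 -0.00044060856271205826 0.10849020767631196 j [ 0.1092  0.4228  1.8981  0.0004  0.8192 -0.5443] F [-1.7876  2.6468  7.2407] M [0.4713 0.3603 0.1105] w 0.03187178531178098 35.00219464302063
```

Scaled: 0.12 rad is 0.0191.

Emit:
move_arm(
  increments=[
    [0,0,0.0001,0,0,0.0095,0.03],
    [0,0,0.0002,0,0,0.0191,0.03],
  ],
)

```text
time: 11.58
position: [0.529, 0.0701, 0.1083]
tool_rot: [[-0.508, 0.861, 0.001], [0.861, 0.508, 0.0], [-0.0, 0.002, -1.0]]
force: [-1.9, 2.8, 7.0]
width: 0.0318
gripper_force: 35.0
```

```bash
python3 -c "
from h import *
st()"
```

```text
t 11.575 rig 0.0006106094925664359 -0.00047560455490786897 0.10830212663050576 j [ 0.1092  0.4232  1.8982  0.0004  0.8188 -0.4243] F [-1.8621  2.8218  6.9831] M [0.4563 0.2963 0.0669] w 0.031800896590452696 35.002548694610596
```

Scaled: 0.18 rad is 0.0286.

Emit:
move_arm(
  increments=[
    [0,0,0.0001,0,0,0.0095,0.03],
    [0,0,0.0002,0,0,0.0191,0.03],
    [0,0,0.0003,0,0,0.0286,0.03],
  ],
)

```text
time: 11.95
position: [0.529, 0.0701, 0.108]
tool_rot: [[-0.346, 0.938, 0.001], [0.938, 0.346, 0.0], [-0.0, 0.002, -1.0]]
force: [-2.1, 3.6, 7.1]
width: 0.0322
gripper_force: 35.0
```

```bash
python3 -c "
from h import *
st()"
```

```text
t 11.95 rig 0.0006055334008259791 -0.0004806290431518963 0.10800071637697005 j [ 0.1092  0.4236  1.8983  0.0004  0.8181 -0.2443] F [-2.0621  3.6023  7.1128] M [0.4521 0.3833 0.0317] w 0.032200489743916434 35.003074407577515
```

Total so far is 1.68 rad, still at drag level.

Scaled: 0.18 rad is 0.0286.

Emit:
move_arm(
  increments=[
    [0,0,0.0001,0,0,0.0095,0.03],
    [0,0,0.0002,0,0,0.0191,0.03],
    [0,0,0.0003,0,0,0.0286,0.03],
  ],
)

```text
time: 12.32
position: [0.529, 0.0701, 0.1077]
tool_rot: [[-0.172, 0.985, 0.002], [0.985, 0.172, 0.0], [0.0, 0.002, -1.0]]
force: [-1.6, 2.4, 7.6]
width: 0.0323
gripper_force: 35.0
```

```bash
python3 -c "
from h import *
st()"
```

```text
t 12.325 rig 0.0006080957522548831 -0.0005056089413008786 0.10772651600606373 j [ 0.1092  0.4241  1.8984  0.0004  0.8175 -0.0642] F [-1.5791  2.3738  7.6396] M [0.4583 0.3136 0.0812] w 0.03225951659196047 35.003600120544434
```

Scaled: 0.18 rad is 0.0286.

Emit:
move_arm(
  increments=[
    [0,0,0.0001,0,0,0.0095,0.03],
    [0,0,0.0002,0,0,0.0191,0.03],
    [0,0,0.0003,0,0,0.0286,0.03],
  ],
)

```text
time: 12.7
position: [0.5291, 0.0701, 0.1074]
tool_rot: [[0.007, 1.0, 0.002], [1.0, -0.007, 0.0], [0.0, 0.002, -1.0]]
force: [-1.1, 3.4, 7.5]
width: 0.0317
gripper_force: 35.0
```

```bash
python3 -c "
from h import *
st()"
```

```text
t 12.7 rig 0.000619135856259038 -0.0005175285509938386 0.10742628451701437 j [0.1092 0.4246 1.8986 0.0004 0.8169 0.1157] F [-1.1082  3.4017  7.5242] M [0.4625 0.3882 0.0803] w 0.03173051121917623 35.004154443740845
```

Scaled: 0.18 rad is 0.0286.

Emit:
move_arm(
  increments=[
    [0,0,0.0001,0,0,0.0095,0.03],
    [0,0,0.0002,0,0,0.0191,0.03],
    [0,0,0.0003,0,0,0.0286,0.03],
  ],
)

```text
time: 13.08
position: [0.5291, 0.0701, 0.1072]
tool_rot: [[0.186, 0.983, 0.002], [0.983, -0.186, 0.0], [0.001, 0.002, -1.0]]
force: [-1.4, 2.2, 6.7]
width: 0.0318
gripper_force: 35.0
```

```bash
python3 -c "
from h import *
st()"
```

```text
t 13.075 rig 0.0006383523570139737 -0.0005482828565970755 0.10715775779372186 j [0.1092 0.425  1.8987 0.0003 0.8162 0.2957] F [-1.3802  2.2474  6.7322] M [0.4829 0.4049 0.0858] w 0.031814727654781244 35.00447452068329
```

Scaled: 0.18 rad is 0.0286.

Emit:
move_arm(
  increments=[
    [0,0,0.0001,0,0,0.0095,0.03],
    [0,0,0.0002,0,0,0.0191,0.03],
    [0,0,0.0003,0,0,0.0286,0.03],
  ],
)

```text
time: 13.45
position: [0.5291, 0.0701, 0.1068]
tool_rot: [[0.358, 0.934, 0.002], [0.934, -0.358, 0.0], [0.001, 0.001, -1.0]]
force: [-0.7, 2.7, 7.9]
width: 0.0322
gripper_force: 35.0
```

```bash
python3 -c "
from h import *
st()"
```

```text
t 13.45 rig 0.0006127695666947989 -0.0005488528605992144 0.10683986270500992 j [0.1092 0.4255 1.8989 0.0002 0.8156 0.4755] F [-0.7385  2.661   7.8504] M [0.5188 0.4314 0.2499] w 0.03217585900904865 35.004554986953735
```

```bash
python3 -c "
from h import *
for i in range(8):
    s=observe();print(s['time'],s['wrist_torque'],s['joint_torque'][5],s['force']);camera('side')"
```

```text
13.45 [0.5188 0.4314 0.2499] -0.4002348706126213 [-0.7385  2.661   7.8504]
13.5 [0.4783 0.3828 0.1658] 0.04037288250401616 [-2.0788  3.6867  8.314 ]
13.55 [0.4465 0.3817 0.0376] 0.5039439909160137 [-1.6569  2.8095  7.6203]
13.6 [0.4693 0.3666 0.0832] 0.20950804464519024 [-1.3558  2.0342  8.2993]
13.65 [0.4523 0.3653 0.0691] 0.11417173314839602 [-1.5085  3.4732  6.892 ]
13.7 [0.4236 0.4199 0.0415] 0.09201813954859972 [-1.1074  3.1166  7.1676]
13.75 [0.4904 0.3948 0.0721] 0.0873952335678041 [-1.6488  2.3808  7.3284]
13.8 [0.4772 0.4049 0.0783] 0.08651301031932235 [-1.6598  2.8956  7.7139]
```

Scaled: 0.04 rad is 0.0064.

Emit:
move_arm(
  increments=[
    [0,0,0,0,0,0.0032,0.03],
    [0,0,0.0001,0,0,0.0064,0.03],
  ],
)

```text
time: 14.1
position: [0.5291, 0.0701, 0.1068]
tool_rot: [[0.394, 0.919, 0.002], [0.919, -0.394, 0.0], [0.001, 0.001, -1.0]]
force: [-1.5, 3.5, 9.5]
width: 0.0319
gripper_force: 35.0
```

```bash
python3 -c "
from h import *
for i in range(6):
    s=observe();print(s['time'],s['wrist_torque'],s['joint_torque'][5],s['force'],s['joint_pos'][5]);camera('side')"
```

```text
14.1 [0.4488 0.469  0.2771] 0.024418659741058946 [-1.5147  3.4657  9.5234] 0.5141855958948895
14.15 [0.4843 0.3787 0.2235] 0.14864305034279823 [-2.2592  2.3744  7.4691] 0.5150452389961704
14.2 [0.4287 0.3847 0.1162] 0.29756711795926094 [-0.9321  2.9304  7.9405] 0.5140434118167034
14.25 [0.4672 0.4512 0.1442] 0.2016169298440218 [-2.0221  3.2492  8.2176] 0.5137161990025373
14.3 [0.4773 0.4075 0.2187] 0.17094105016440153 [-1.1472  2.6889  8.0295] 0.5136568540257993
14.35 [0.3921 0.4244 0.1485] 0.16388964839279652 [-2.0963  3.4199  7.5979] 0.5136474458122613
```

Torque while turning is now about 0.17 to 0.20 N m over the drag (noise about 0.04), so the foot is seated and the screw is finger-tight. Next I open and withdraw straight up.

Emit:
move_arm(
  increments=[
    [0,0,0,0,0,0,0.045],
    [0,0,0,0,0,0,0.06],
    [0,0,0,0,0,0,0.06],
    [0,0,-0.02,0,0,0,0.06],
    [0,0,-0.06,0,0,0,0.06],
    [0,0,-0.11,0,0,0,0.06],
    [0,0,-0.12,0,0,0,0.06],
    [0,0,-0.12,0,0,0,0.06],
  ],
)

```text
time: 15.4
position: [0.5285, 0.0697, 0.226]
tool_rot: [[0.394, 0.919, 0.001], [0.919, -0.394, 0.0], [0.0, 0.001, -1.0]]
force: [-0.3, 0.2, 0.4]
width: 0.06
gripper_force: 0.0
```

```bash
python3 - <<'E'
from h import *
st()
c=shot('side','side2.png');w=cloud(c);z=w[...,2]
q=w[...,:2]-O;P=np.stack([q@d,q@n],-1)
s=(z>.042)&(z<.06)&(abs(P[...,1])<.018)&(P[...,0]<-.05)&(P[...,0]>-.2)
print('rear',np.percentile(P[s],[5,25,50,75,95],axis=0)[:,0])
c0=dict(np.load('side0.npz'));w0=cloud(c0)
for nme,W in(('before',w0),('now',w)):
    Q=W[...,:2]-O; k=(W[...,2]>.115)&(W[...,2]<.145)&(np.hypot(*np.moveaxis(Q,-1,0))<.025)
    print(nme,k.sum(),np.percentile(W[k][:,2],[75,90,98]))
E
```

```text
t 15.4 rig 7.175769239175172e-05 -4.895065121106313e-05 0.22598460288433952 j [ 0.1088  0.2591  1.8119 -0.0001  1.0696  0.5138] F [-0.2873  0.1568  0.3626] M [-0.0804  0.1132 -0.0285] w 0.05996595729783408 0.0
rear [-0.0762 -0.0747 -0.0736 -0.0729 -0.0713]
before 301 [0.1344 0.1354 0.1363]
now 265 [0.1309 0.1319 0.1326]
```

View pics/side2.png

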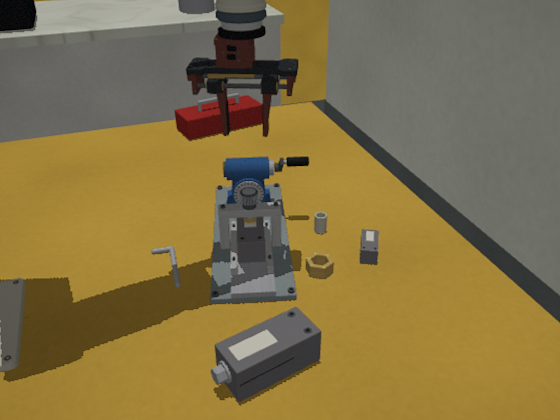

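The picture shows the gripper clear at (245,100), the block still home at (250,240) and the bystanders unmoved. The knob at (249,195) has dropped about 3.6 mm, which matches the 2.4 rad turned.

```bash
python3 -c "
from h import *
print(sign_off())"
```

```text
the job is handed in; nothing more can be done
None
```

I handed the job in at about 15 s, with no verdict returned: the block is home against the stop, the thumbscrew was turned about 2.4 rad to an estimated 0.17–0.20 N m over drag (just past the 0.08–0.15 finger-tight band, under the 0.3 limit) and let go, and the side view shows the bystanders unmoved.

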